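# Take a printed module off through the flap into the drawer

### The arm

A 6-joint arm with a two-finger parallel gripper is mounted at the origin on the work surface. World frame = base frame: x ahead of the robot, y to its left, z up, the work surface at z = 0. Lengths are in m, angles in rad, forces in N, time in s.
With the tool pointing down it reaches from about 0.3 to 0.875 m from the base axis. Payload 6.4 kg.
Tool frame: the origin (TCP) lies on the front face of the gripper's body, between the roots of the fingers; the fingertips stand 73 mm ahead of it and the grasp point (between the pads) lies ctrl.pinch_z ahead of it (ctrl.pinch_z is the distance from the TCP to the grasp point, in m); z points along the fingers, x is the direction in which the jaws open and shut, and the axes are right-handed (so a half turn about z gives the same grasp; the last joint's range is limited). The gripper opens to 85 mm and grips with 20 to 120 N. Pads are 22 mm wide; open, the fingers measure 114 mm over their backs; the gripper's body (76 mm by 85 mm) begins 54 mm behind the grasp point. The pads swing forward as they close: fully open they stand 13 mm farther back than shut.
Start: joints at [-1.506, 0.181, 1.607, -0, 1.354, -0.206], TCP at [0.154, -0.554, 0.304] pointing down, gripper open.
Joint ranges: [-2.99, 2.99], [-0.89, 2.07], [0.3, 2.58], [-1.14, 4.28], [0, 2.63], [-3.12, 3.12]. Speed limits (rad/s): [2.57, 2.57, 3.01, 3.14, 3.14, 3.14].

### API

Orientations are given as a unit quaternion [w, x, y, z].
In Python, from bench import ctrl gives the robot as it stands.
- The arm moves only by the tool move_arm, never from a script. Its argument "rows" is text: rows parted by semicolons, each of 7 numbers parted by spaces: the shift along the tool's x, y, z in cm, then the turn, a rotation vector about the tool's x, y, z in degrees, then the opening, from 0 (shut) to 1 (fully open). In form: x y z rx ry rz grip; .... A call has 1 to 20 rows; each row shifts and turns the commanded pose from where the row before left it, along the tool's axes as they then stand; what a row does not reach is not made up. A row lasts 1/10 s, in which the tool goes at most 50 mm and 8.59 degrees, less where a joint would pass 70% of its speed; a pose out of reach is approached as far as the arm can. A call with a gripper value outside its range is refused whole. The fingers move at their own pace and stop on an object; the grip force is fixed at half the most. Time passes only in rows, so rows that do not move let the fingers close. It gives the time, the measured TCP pose, the force and the opening at its end, in the units of the state.
- ctrl.get_obs(): the state, without advancing time (a new reading comes with each control period).
- ctrl.camera(name): name is "scene" or "top"; returns a dict with "color" (400x640x3 uint8, blue, green, red), "fx", "fy", "cx", "cy" (pixels), "rvec" (rotation vector, rad) and "tvec" (3), from world to camera coordinates, as OpenCV has them. Camera axes: x right, y down, z forward; pixel columns grow to the right and rows downward; lengths in m; the calibration is good to about 2 mm. A picture is of the moment at which its call begins. There is no depth.
- ctrl.hand_in(): hands the job in, once; it reports no verdict.
Trained networks look in the newest picture that a camera, given by its name, has taken for a name from the list of things; names that differ only in an ending like _2 or _b are one class to them, and where a whole thing is asked for, a point or a joint stands for the part that bears it (a point fixed in the world has none). Each returns a list of dicts, best first, with "confidence" (0 to 1); they miss things now and then, are a little off and sometimes report something else, mostly with a low value. They report only what shows in the picture. A call takes as long as a camera call. They do not tell look-alikes from the thing itself.
- ctrl.look_for(camera, query): "bbox" ([left, top, right, bottom] in pixels, round what is visible of it).
- ctrl.trace(camera, query): "region" (400x640 bool, what is visible of it) and "bbox" ([left, top, right, bottom] in pixels, round what is visible of it).
The state is a dict: "time_s": time; "q": joint angles; "dq": joint speeds; "joint_efforts": joint torques, N m; "eef_pos": TCP position; "eef_rot": TCP orientation; "wrist_force": force on the tool from outside, world axes, zero at the start; "torque": the same for the moment, N m; "opening": opening from 0.0 (shut) to 1.0 (fully open).
Only numpy, scipy, OpenCV 4.12 (cv2) and the standard library are available. Lean on these libraries where they do the work, as an engineer would, in place of code of your own. Each camera call takes 0.05 s, during which the arm holds its last target.

### The job

Push the white printed module off the raised black plate so that it slides down to the closed orange flap and comes to rest there. Then press the orange paddle to open the flap and hold it open until the module lies in the blue drawer, let the flap swing fully shut, and push the drawer home until it clicks in. Leave everything else on the table where it is.

Things in the scene. Friction and masses are not known exactly. Their poses are not given: they have to be found in the camera images.
- station: The fixed grey take-off station, 380 mm long, 130 mm wide; origin at table height, z up. Its +x runs along its length, UP the slide; its +y points to the side with the orange paddle (roughly towards the robot). At the +x end is a raised black plate, then an aluminium slide runs down towards -x, past the orange flap, to its lip above the blue drawer.
- plate_edge (a point): Middle of the black plate's edge where the slide begins, on the plate's top, 180 mm above the table, at x = 85 mm, y = 0 in the station's frame. The plate runs level from here to x = 255 mm, where it is open; 80 mm clear between two side rails 12 mm high. The slide goes down at 38 degrees towards the station's -x, 190 mm long, 90 mm clear between walls 40 mm high.
- slide_lip (a point): Middle of the slide's rounded lower lip, 63 mm above the table, at x = -65 mm, y = 0 in the station's frame. The home drawer's front stands 60 mm beyond it (at x = -125 mm), so there is room above for a gripper pushing the drawer home.
- flap_hinge (a point): Middle of the flap's hinge axis, which is parallel to the station's y, at x = -56 mm, y = 0, 165 mm above the table; its posts at both sides reach 177 mm above the table. The flap hangs across the slide, 84 mm wide, 60 mm long, and swings open towards -x and up.
- module_center (a point): Centre (half-way up) of the loose module, a white box 100 x 56 x 34 mm (0.09 to 0.18 kg) with a blue band and a black disc. It starts on the black plate, its 100 mm side along the slide within 0.2 rad (its yaw relative to the station). Pushed until its centre is about 25 mm past the plate's edge, it tips and slides down by itself and stops against the flap, its centre about 65 mm down the slide.
- flap (a joint): Angle (rad) of the orange spring flap across the slide: 0 = shut, 1.1 = fully open against its stop. Above about 0.9 the module slides through freely. A spring shuts it; opening takes about 2 N at the paddle to start and 4 N fully open. Turning it also turns the paddle.
- paddle (a point): Centre of the orange paddle: a plate 44 mm along its arm, 40 mm wide (along the station's y), 6 mm thick; 68 mm from the hinge axis, at y = 87 mm in the station's frame. Flap shut: the arm points to the station's +x and 0.55 rad above level. Pressed down, it swings about the hinge axis by the flap's angle, to 0.55 rad below level. The space below it is free.
- drawer (a joint): How far (m) the blue drawer stands open: 0 = home at its stop, up to 0.13. It slides with about 1.5 N of friction; the last 11 mm need about 6 N more to pass a sprung detent, which then draws it to 0 and holds it.
- drawer_front (a point): Centre of the outer face of the blue drawer's front panel (116 mm wide, 48 mm high, from 8 to 56 mm above the table; this point is 32 mm above the table). The face looks to the station's -x and is pushed towards +x. The open-topped tray behind it is 200 mm long and 104 mm wide inside, walls 42 mm high.
- drawer_floor (a point): A point on the drawer's inner floor, on its midline, 70 mm behind the outer face of its front; 12 mm above the table. It moves with the drawer.
- spool: Bystander: green spool lying flat, 100 mm across, 44 mm high; origin under its centre.
- webcam: Bystander: white ball webcam on a grey foot, 110 mm high; origin under its foot.
- board: Bystander: blue circuit board, 110 x 56 x 23 mm; origin under its centre.
- scraper: Bystander: scraper lying on the table, 200 mm long. Origin under its middle.
- driver: Bystander: screwdriver lying on the table, 180 mm long. Origin under its middle.
- mug: Bystander: blue mug, 80 mm across, 90 mm high; origin under its centre.
- glue: Bystander: slim glue bottle, 36 mm across, 100 mm high; origin under its centre.
There are look-alikes about, which are no part of the job. Leave any pink or yellow look-alike of the part that bears module_center alone.

How it is judged:
On the way, in this order (a step that is already met when the one before it is completed fails the run):
1. the module rests on the slide behind the shut flap (x of module_center in the frame of station between -0.04 and 0.055 m and z of module_center in the frame of station above 0.1 m and value of joint flap below 0.1 rad and linear speed of module below 0.03 m/s), for 0.2 s.
2. the flap is held open while the module passes and lies in the drawer (value of joint flap above 0.5 rad and linear speed of module below 0.05 m/s and z of module_center in the frame of drawer_floor below 0.035 m and x of module_center in the frame of drawer_floor between -0.07 and 0.13 m), for 0.2 s.
3. the flap has swung shut again (value of joint flap below 0.06 rad), for 0.2 s.
4. the drawer is home at its detent (value of joint drawer below 0.004 m), for 0.2 s.
At the end, for the whole second after the job is handed in: The module lies at rest in the blue drawer (its centre inside the tray and less than 35 mm above its floor), the flap is shut (within 0.06 rad) and the drawer is home within 4 mm (value of joint drawer below 0.004 m and value of joint flap below 0.06 rad and linear speed of module below 0.03 m/s and z of module_center in the frame of drawer_floor between 0 and 0.035 m and x of module_center in the frame of drawer_floor between -0.07 and 0.13 m and y of module_center in the frame of drawer_floor between -0.052 and 0.052 m); the robot touches nothing.
It fails at once if a bystander is moved more than 30 mm (distance of any of spool, webcam, board, scraper, driver, mug, glue from where it was at the start of the episode above 0.03 m).
It also fails if it takes over 48 s, if anything falls off the work surface, if the arm or the gripper's body presses on something with over 40 N, if the wrist force passes 120 N, or if a joint passes its speed limit or range.

## Working session

There is one attempt and no reset: what is moved stays moved. The work goes in short steps, Python scripts to look and compute and a tool call to move; the robot and the scene stay as the last step left them, time stands still between calls to the robot, and variables do not carry over. Pictures are saved under pics/ and viewed, and the job is handed in when it is done.

Besides the shell and the picture viewer there is one more tool, called after "Request:" as name(argument=value, ...) on one line, values as JSON. move_arm: Moves the arm, as the interface text tells. Its arguments: {"type":"object","properties":{"rows":{"type":"string"}},"required":["rows"]}

```bash
ls; mkdir -p pics
python3 - <<'E'
from bench import ctrl
import cv2
for n in("scene","top"):
    c=ctrl.camera(n); cv2.imwrite(f"pics/{n}0.png",c["color"]); print(n,c["fx"],c["cx"],c["cy"],c["rvec"],c["tvec"])
print(ctrl.get_obs(), ctrl.pinch_z)
E
```

```text
pics
scene 377.77222076624753 313.6887310176229 194.69023138108957 [ 1.83178509  2.0251302  -0.56081404] [ 0.075643   -0.42377862  1.44071506]
top 419.9292584053401 325.5057363551863 197.34442533162695 [ 2.12630145 -2.16368846  0.1586556 ] [0.0088703  0.57549902 1.22540739]
{'time_s': 0.1, 'q': array([-1.50627900e+00,  1.81484581e-01,  1.60786315e+00, -1.23525763e-05,
        1.35381785e+00, -2.06302833e-01]), 'dq': array([-7.49375146e-04, -7.43768635e-05, -2.54574901e-03,  1.94741759e-03,
       -4.48311224e-04, -2.53953922e-04]), 'joint_efforts': array([-4.06076142e-04, -4.45880771e+01, -3.52240884e+01, -2.41388198e-04,
        4.20659606e-03, -4.13857919e-06]), 'eef_pos': array([ 0.15381306, -0.55366209,  0.30308581]), 'eef_rot': array([-5.90159869e-04,  7.96091570e-01, -6.05175671e-01, -5.19883515e-04]), 'wrist_force': array([ 0.87535109, -1.25565037,  0.8541828 ]), 'torque': array([ 0.00238889, -0.03009013, -0.02408321]), 'opening': 1.0002889340892955} 0.0539
```

View pics/scene0.png

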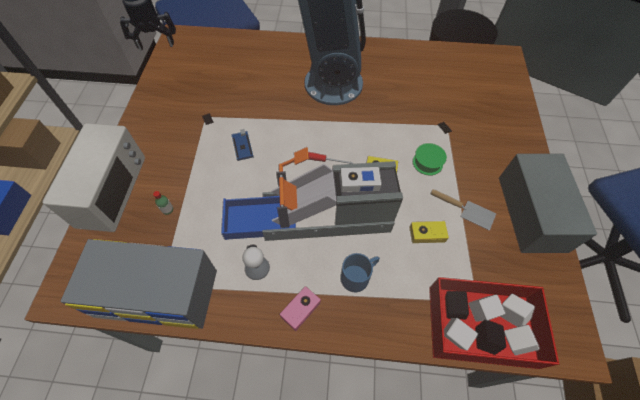

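View pics/top0.png

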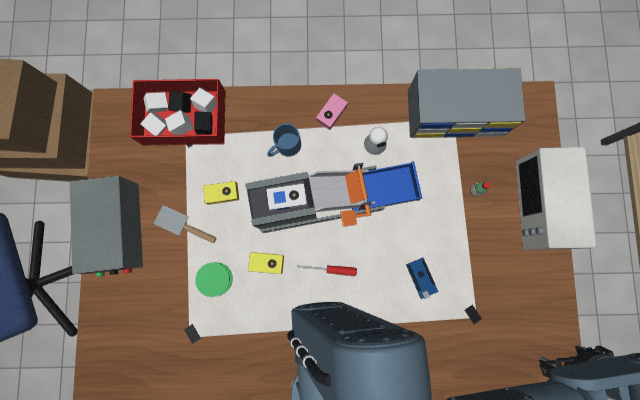

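The top view shows the white module on the black plate at (287,196). The look-alikes are yellow at (221,192) and (265,263), pink at (332,110), and white blocks in the red box at (180,110). By the description I choose (287,196), and I'll check it in a close crop.

Run:
```python
from bench import ctrl
import cv2
a=cv2.imread("pics/top0.png")[145:245,235:435]; cv2.imwrite("pics/c_top.png",cv2.resize(a,None,fx=4,fy=4,interpolation=cv2.INTER_CUBIC))
a=cv2.imread("pics/scene0.png")[140:245,210:410]; cv2.imwrite("pics/c_scene.png",cv2.resize(a,None,fx=4,fy=4,interpolation=cv2.INTER_CUBIC))
for n in("scene","top"):
  ctrl.camera(n)
  for q in("module_center","station","paddle","flap","drawer_front","drawer"):
    print(n,q,[(d["bbox"],round(d["confidence"],2)) for d in ctrl.look_for(n,q)][:3])
```

```text
scene module_center [([277.0, 288.5, 320.5, 331.1], 0.89), ([340.2, 169.6, 384.9, 194.8], 0.83), ([410.2, 220.9, 448.8, 241.0], 0.61)]
scene station [([219.0, 150.5, 403.3, 239.5], 0.76), ([276.9, 148.5, 310.1, 209.5], 0.6)]
scene paddle [([278.9, 147.6, 310.2, 211.5], 0.69)]
scene flap [([278.3, 143.8, 307.4, 210.6], 0.62), ([217.4, 146.3, 401.5, 241.0], 0.44)]
scene drawer_front [([219.3, 196.0, 294.0, 240.4], 0.8), ([277.8, 147.6, 309.9, 211.8], 0.18)]
scene drawer [([220.1, 196.4, 296.0, 240.0], 0.78)]
top module_center [([266.3, 183.7, 307.0, 209.0], 0.9), ([314.1, 92.1, 347.9, 131.3], 0.78), ([202.2, 179.9, 239.7, 207.0], 0.76)]
top station [([247.8, 162.4, 421.0, 234.2], 0.77), ([153.5, 206.9, 215.5, 239.8], 0.3)]
top paddle [([338.7, 166.1, 373.7, 228.3], 0.66)]
top flap [([342.7, 167.1, 373.3, 226.3], 0.61), ([152.5, 206.3, 215.5, 241.6], 0.38), ([247.4, 162.3, 421.1, 234.0], 0.24)]
top drawer_front [([351.6, 164.9, 424.6, 209.9], 0.71)]
top drawer [([355.4, 162.6, 418.3, 210.0], 0.89)]
```

View pics/c_top.png

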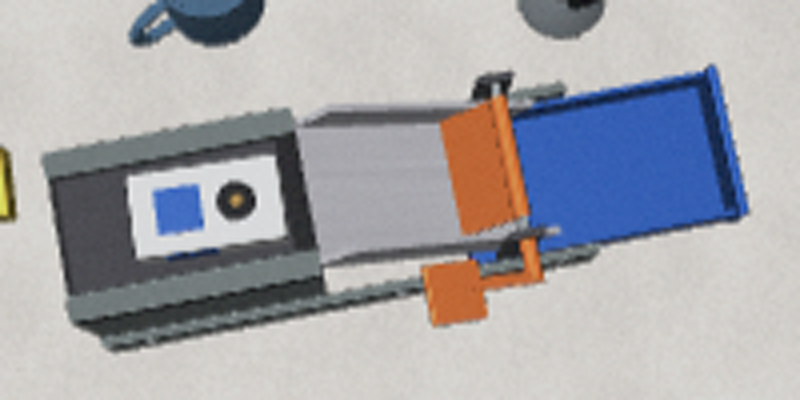

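View pics/c_scene.png

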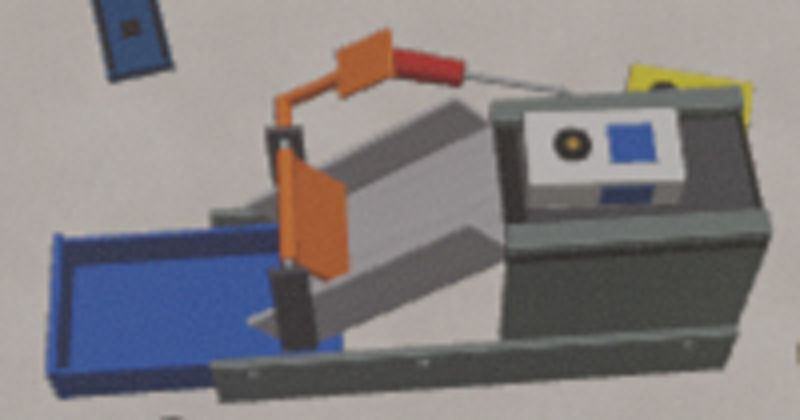

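```bash
cat > h.py <<'E'
import numpy as np, cv2
from scipy.optimize import least_squares
from bench import ctrl
CAM={"scene":((377.77222076624753,313.6887310176229,194.69023138108957),[1.83178509,2.0251302,-0.56081404],[0.075643,-0.42377862,1.44071506]),
"top":((419.9292584053401,325.5057363551863,197.34442533162695),[2.12630145,-2.16368846,0.1586556],[0.0088703,0.57549902,1.22540739])}
def proj(n,P):
    (f,cx,cy),r,t=CAM[n]; K=np.array([[f,0,cx],[0,f,cy],[0,0,1.]])
    return cv2.projectPoints(np.asarray(P,float).reshape(-1,3),np.array(r),np.array(t),K,None)[0].reshape(-1,2)
def S2W(p,P):
    c,s=np.cos(p[2]),np.sin(p[2]); P=np.atleast_2d(P)
    return np.c_[p[0]+c*P[:,0]-s*P[:,1],p[1]+s*P[:,0]+c*P[:,1],P[:,2]]
E
cat > fit.py <<'E'
from h import *
def pd(r,y,a=.55,off=.003): return [-.056+r*np.cos(a)-off*np.sin(a),y,.165+r*np.sin(a)+off*np.cos(a)]
top=[((.085,-.04,.192),(300,130)),((.255,-.04,.192),(50,180)),((.085,.04,.192),(322,253)),((.255,.04,.192),(70,297)),
 (pd(.09,.067),(423,267)),(pd(.09,.107),(432,326)),(pd(.046,.067),(480,260)),(pd(.046,.107),(487,317)),
 ('d',-.058,(712,66)),('d',.058,(747,213))]
sc=[(pd(.046,.107),(336,48)),(pd(.046,.067),(340,97)),(pd(.09,.107),(390,28)),(pd(.09,.067),(394,73)),
 ((.085,-.04,.192),(503,228)),((.255,-.04,.192),(766,210)),('d',.058,(52,235)),('d',-.058,(52,375))]
def res(v,full=False):
    out=[]
    for n,L,(ox,oy) in(("top",top,(235,145)),("scene",sc,(210,140))):
        for e in L:
            P=(-.125-v[3],e[1],.056) if e[0]=='d' else e[0]
            q=np.array(e[-1]); q=np.array([ox,oy])+(q+.5)/4-.5
            out.append(proj(n,S2W(v,P))[0]-q)
    return np.array(out) if full else np.ravel(out)
s=least_squares(res,[.6,0,np.pi/2,.1],loss='soft_l1')
print(s.x); print(res(s.x,True).round(1))
p=s.x
for m,n in(((.17,0,.214),"c"),): print(n,S2W(p,m))
# module top corners from top image
def back(n,px,z):
    (f,cx,cy),r,t=CAM[n]; R=cv2.Rodrigues(np.array(r))[0]; C=-R.T@np.array(t)
    d=R.T@np.array([(px[0]-cx)/f,(px[1]-cy)/f,1]); return C+d*(z-C[2])/d[2]
def W2S(P): c,s_=np.cos(p[2]),np.sin(p[2]); d=P-np.array([p[0],p[1],0]); return np.array([c*d[0]+s_*d[1],-s_*d[0]+c*d[1],d[2]])
for q in((127,177),(277,157),(289,240),(137,258)): print("top",W2S(back("top",(235+(q[0]+.5)/4-.5,145+(q[1]+.5)/4-.5),.214)).round(4))
for q in((525,113),(680,107),(687,178),(528,186)): print("sc",W2S(back("scene",(210+(q[0]+.5)/4-.5,140+(q[1]+.5)/4-.5),.214)).round(4))
E
python3 fit.py
```

```text
[ 0.58332463 -0.04695182  1.74347323  0.10841226]
[[-1.1  0.3]
 [-1.3 -0.4]
 [-1.1 -1.3]
 [-1.4 -0.3]
 [ 0.3 -0.6]
 [ 1.1 -0.2]
 [-0.4 -0.5]
 [ 0.9  0.1]
 [ 0.1 -0.3]
 [-0.1  0.2]
 [-0.7  0.3]
 [-1.  -0. ]
 [-0.7 -0.7]
 [-0.8  0. ]
 [ 0.5 -1.1]
 [ 0.7 -0.9]
 [ 1.  -1.1]
 [-1.1 -0.6]]
c [[0.55411523 0.12052    0.214     ]]
top [ 0.1987 -0.0264  0.214 ]
top [ 0.1    -0.0209  0.214 ]
top [0.1023 0.0344 0.214 ]
top [0.2013 0.0274 0.214 ]
sc [0.104  0.0291 0.214 ]
sc [0.205  0.0263 0.214 ]
sc [ 0.2007 -0.0282  0.214 ]
sc [ 0.0999 -0.0267  0.214 ]
```

Request:
move_arm(rows="0 0 -0.6 0 0 -8.4 0.3;0 0 -0.6 0 0 -8.4 0.3;0 0 -0.6 0 0 -8.4 0.3;0 0 -0.6 0 0 -8.4 0.3;0 0 -0.6 0 0 -8.4 0.3;0 0 -0.6 0 0 -8.4 0.3;0 0 -0.6 0 0 -8.4 0.3;0 0 -0.6 0 0 -8.4 0.3;0 0 -0.6 0 0 -8.4 0.3;0 0 -0.6 0 0 -8.4 0.3;0 0 0 0 0 -0.4 0.3")

```text
time_s: 1.9
eef_pos: [0.1539, -0.5544, 0.3649]
eef_rot: [0.001, 0.996, 0.087, -0.0]
wrist_force: [0.7, 0.4, 0.3]
opening: 0.296
```

```bash
cat > st.py <<'E'
from h import *
p=[0.58332463,-0.04695182,1.74347323]
def W2S(P): c,s=np.cos(p[2]),np.sin(p[2]); d=np.asarray(P)-np.array([p[0],p[1],0]); return np.array([c*d[0]+s*d[1],-s*d[0]+c*d[1],d[2]])
def show():
    o=ctrl.get_obs(); w,x,y,z=o["eef_rot"]
    from scipy.spatial.transform import Rotation as R
    M=R.from_quat([x,y,z,w]).as_matrix(); c,s=np.cos(p[2]),np.sin(p[2]); A=np.array([[c,s,0],[-s,c,0],[0,0,1]])
    f=A@o["wrist_force"]
    print("t",round(o["time_s"],2),"TCP_s",W2S(o["eef_pos"]).round(4),"op",round(o["opening"],2),"F_s",f.round(1)); print("axes_s(cols)\n",(A@M).round(3)); print("q",o["q"].round(2))
if __name__=="__main__": show()
E
python3 st.py
```

```text
t 1.9 TCP_s [-0.4261  0.5103  0.3649] op 0.3 F_s [ 0.3 -0.7  0.3]
axes_s(cols)
 [[ 0.002 -1.    -0.002]
 [-1.    -0.002  0.   ]
 [-0.     0.002 -1.   ]]
q [-1.51  0.14  1.53  0.    1.47 -1.68]
```

Request:
move_arm(rows="2.54 -3.33 0 0 0 0 0.3;2.54 -3.33 0 0 0 0 0.3;2.54 -3.33 0 0 0 0 0.3;2.54 -3.33 0 0 0 0 0.3;2.54 -3.33 0 0 0 0 0.3;2.54 -3.33 0 0 0 0 0.3;2.54 -3.33 0 0 0 0 0.3;2.54 -3.33 0 0 0 0 0.3;2.54 -3.33 0 0 0 0 0.3;2.54 -3.33 0 0 0 0 0.3;2.54 -3.33 0 0 0 0 0.3;2.54 -3.33 0 0 0 0 0.3;2.54 -3.33 0 0 0 0 0.3;2.54 -3.33 0 0 0 0 0.3;2.54 -3.33 0 0 0 0 0.3;2.54 -3.33 0 0 0 0 0.3;2.54 -3.33 0 0 0 0 0.3;2.54 -3.33 0 0 0 0 0.3;2.54 -3.33 0 0 0 0 0.3;2.54 -3.33 0 0 0 0 0.3")

```text
time_s: 3.9
eef_pos: [0.54, 0.1913, 0.3635]
eef_rot: [0.0, 0.996, 0.084, -0.0]
wrist_force: [1.2, -0.4, 0.5]
opening: 0.302
```

```bash
python3 st.py
```

```text
t 3.9 TCP_s [0.2421 0.0018 0.3635] op 0.3 F_s [-0.6 -1.1  0.5]
axes_s(cols)
 [[-0.004 -1.    -0.   ]
 [-1.     0.004  0.   ]
 [-0.     0.    -1.   ]]
q [ 0.13  0.13  1.54 -0.    1.47 -0.04]
```

Request:
move_arm(rows="0 0 3 0 0 0 0.3;0 0 3 0 0 0 0.3;0 0 2.5 0 0 0 0.3;0 0 1.7 0 0 0 0.3;0 0 0 0 0 0 0.3")

```text
time_s: 4.4
eef_pos: [0.5378, 0.1893, 0.2585]
eef_rot: [0.0, 0.996, 0.085, -0.003]
wrist_force: [0.3, 0.5, -1.3]
opening: 0.298
```

```bash
cat > pic.py <<'E'
import sys
from h import *
tag=sys.argv[1]
B={"top":(235,145,435,245),"scene":(210,140,410,245)}
ims=[]
for n in("top","scene"):
    c=ctrl.camera(n)["color"]; x0,y0,x1,y1=B[n]; ims.append(cv2.resize(c[y0:y1,x0:x1],(560,280 if n=="top" else 294),interpolation=cv2.INTER_CUBIC))
cv2.imwrite(f"pics/{tag}.png",np.vstack(ims))
from st import show; show()
E
python3 pic.py a1
```

```text
t 4.5 TCP_s [0.2404 0.0025 0.262 ] op 0.3 F_s [-0.5 -0.4  0.5]
axes_s(cols)
 [[-0.002 -1.     0.   ]
 [-1.     0.002  0.   ]
 [-0.    -0.    -1.   ]]
q [ 0.13  0.21  1.66  0.    1.27 -0.04]
```

View pics/a1.png

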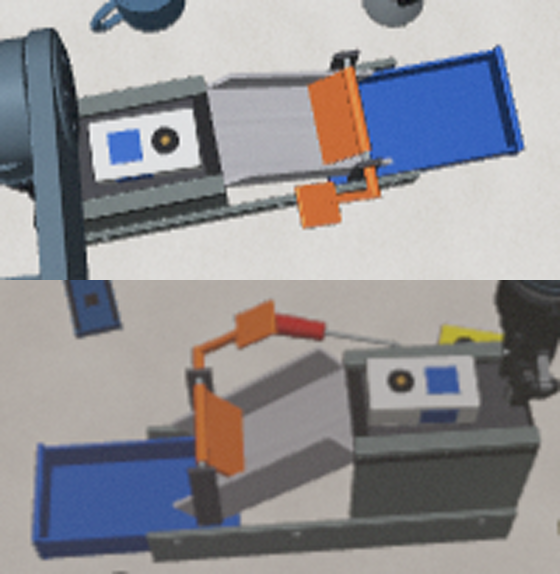

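The fingers stand behind the module's rear face on the plate, clear of both rails. Pushing now.

Request:
move_arm(rows="0 1 0 0 0 0 0.3;0 1 0 0 0 0 0.3;0 0.7 0 0 0 0 0.3;0 0.7 0 0 0 0 0.3;0 0.7 0 0 0 0 0.3;0 0.7 0 0 0 0 0.3;0 0.7 0 0 0 0 0.3;0 0.7 0 0 0 0 0.3;0 0.7 0 0 0 0 0.3;0 0.7 0 0 0 0 0.3;0 0.7 0 0 0 0 0.3;0 0.7 0 0 0 0 0.3")

```text
time_s: 5.7
eef_pos: [0.5551, 0.1002, 0.2618]
eef_rot: [0.0, 0.996, 0.086, -0.0]
wrist_force: [-0.0, 1.5, 0.8]
opening: 0.302
```

```bash
python3 pic.py a2
```

```text
t 5.8 TCP_s [0.1494 0.0025 0.2618] op 0.3 F_s [-0.2 -0.2 -0. ]
axes_s(cols)
 [[-0.001 -1.    -0.001]
 [-1.     0.001  0.   ]
 [-0.     0.001 -1.   ]]
q [-0.03  0.2   1.68 -0.    1.27 -0.2 ]
```

View pics/a2.png

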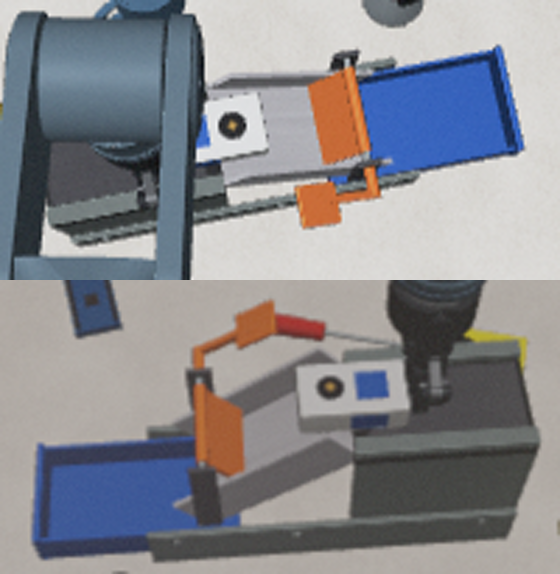

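The module has moved straight over the edge and its centre is now near the plate edge. I'll keep pushing slowly.

Request:
move_arm(rows="0 0.5 0 0 0 0 0.3;0 0.5 0 0 0 0 0.3;0 0.5 0 0 0 0 0.3;0 0.5 0 0 0 0 0.3;0 0.5 0 0 0 0 0.3;0 0.5 0 0 0 0 0.3;0 0.4 0 0 0 0 0.3;0 0 0 0 0 0 0.3;0 0 0 0 0 0 0.3;0 0 0 0 0 0 0.3")

```text
time_s: 6.8
eef_pos: [0.5609, 0.0674, 0.2619]
eef_rot: [-0.0, 0.996, 0.086, -0.0]
wrist_force: [-0.3, 0.2, 0.2]
opening: 0.299
```

```bash
python3 pic.py a3
```

```text
t 6.9 TCP_s [0.1166 0.0024 0.2619] op 0.3 F_s [ 0.8 -0.3 -0.1]
axes_s(cols)
 [[ 0.001 -1.     0.   ]
 [-1.    -0.001 -0.   ]
 [ 0.    -0.    -1.   ]]
q [-0.09  0.2   1.67  0.    1.27 -0.26]
```

View pics/a3.png

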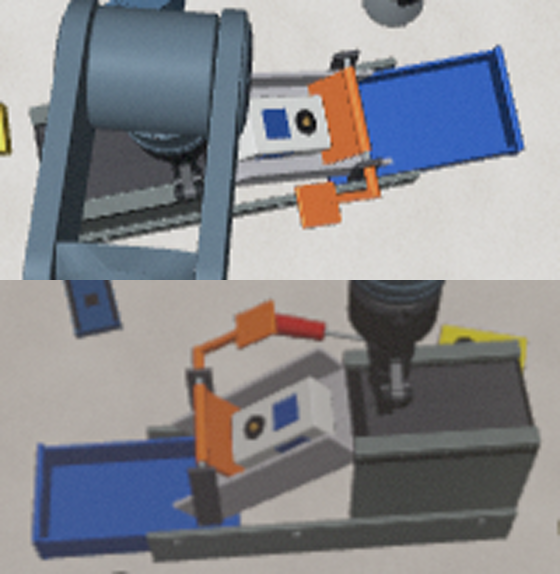

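The module lies on the slide against the shut flap (lower view about (285,415)), so step 1 is met. Next I raise the arm, close the gripper and move over the paddle.

Request:
move_arm(rows="0 -0.5 1e-9 0 0 0 0.3;0 0 -2 0 0 0 0;0 0 -3 0 0 0 0;-2 2.5 0 0 0 0 0;-2.4 3 0 0 0 0 0;-2.4 3 0 0 0 0 0;-2.2 3.2 0 0 0 0 0;0 0 0 0 0 0 0;0 0 0 0 0 0 0")

```text
time_s: 7.8
eef_pos: [0.4915, -0.0588, 0.3121]
eef_rot: [-0.0, 0.996, 0.085, 0.0]
wrist_force: [0.0, 0.5, 0.4]
opening: -0.001
```

```bash
python3 pic.py a4
```

```text
t 7.9 TCP_s [0.0051 0.092  0.312 ] op 0.01 F_s [-0.4 -0.1 -0.3]
axes_s(cols)
 [[ 0.001 -1.     0.   ]
 [-1.    -0.001 -0.   ]
 [ 0.    -0.    -1.   ]]
q [-0.36 -0.01  1.79  0.    1.36 -0.53]
```

View pics/a4.png

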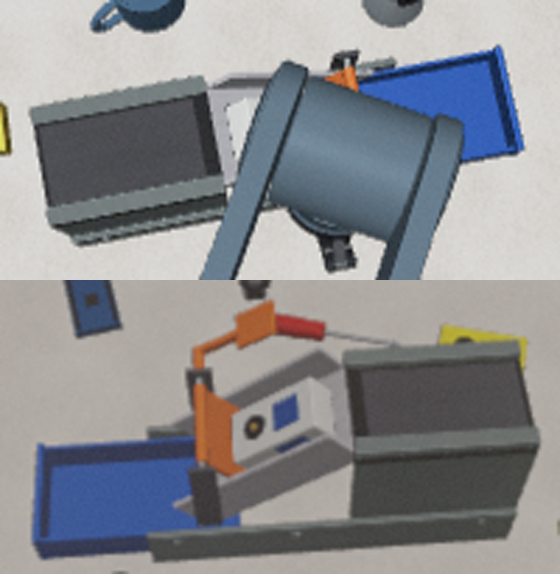

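The tips stand over the paddle and the module is still resting. Pressing down.

Request:
move_arm(rows="0 0 1.5 0 0 0 0;0 0 1 0 0 0 0;0 0 1 0 0 0 0;0 0 1 0 0 0 0;0 0 1 0 0 0 0;0 0 1 0 0 0 0;0 0 1 0 0 0 0;0 0 1 0 0 0 0;0 0 1 0 0 0 0;0 0 0 0 0 0 0;0 0 0 0 0 0 0;0 0 0 0 0 0 0;0 0 0 0 0 0 0;0 0 0 0 0 0 0")

```text
time_s: 9.3
eef_pos: [0.4916, -0.0584, 0.2171]
eef_rot: [0.0, 0.996, 0.086, 0.0]
wrist_force: [-0.9, 1.8, 3.7]
opening: -0.004
```

```bash
python3 pic.py a5
```

```text
t 9.4 TCP_s [0.0044 0.0924 0.2171] op 0.0 F_s [ 2.4 -0.4  4.4]
axes_s(cols)
 [[ 0. -1. -0.]
 [-1. -0. -0.]
 [ 0.  0. -1.]]
q [-0.36  0.1   1.88  0.    1.15 -0.53]
```

View pics/a5.png

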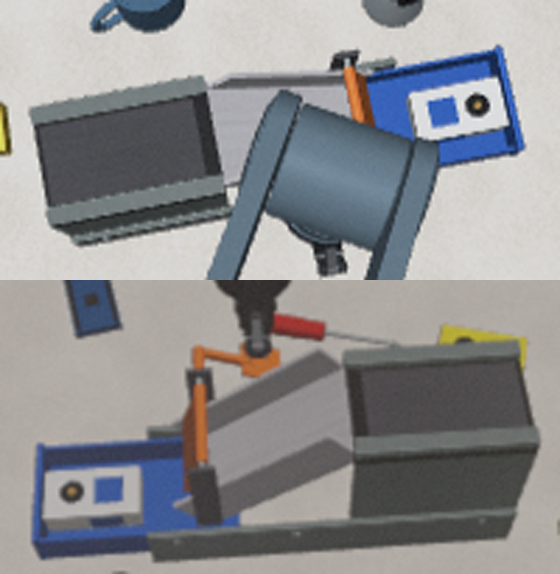

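The module lies flat in the drawer with the flap held open (lower view about (92,497)). I'll hold a moment, then lift off.

Request:
move_arm(rows="0 0 0 0 0 0 0;0 0 0 0 0 0 0;0 0 0 0 0 0 0;0 0 -1 0 0 0 0;0 0 -1 0 0 0 0;0 0 -1 0 0 0 0;0 0 -1 0 0 0 0;0 0 -1 0 0 0 0;0 0 -1 0 0 0 0;0 0 -1 0 0 0 0;0 0 -1.5 0 0 0 0;0 0 -1.5 0 0 0 0;0 0 0 0 0 0 0;0 0 0 0 0 0 0;0 0 0 0 0 0 0")

```text
time_s: 10.9
eef_pos: [0.4911, -0.0582, 0.3159]
eef_rot: [-0.0, 0.996, 0.086, -0.001]
wrist_force: [0.2, -0.6, -1.0]
opening: 0.004
```

```bash
python3 pic.py a6
python3 - <<'E'
from st import *
def back(n,px,z):
    (f,cx,cy),r,t=CAM[n]; R=cv2.Rodrigues(np.array(r))[0]; C=-R.T@np.array(t)
    d=R.T@np.array([(px[0]-cx)/f,(px[1]-cy)/f,1]); return C+d*(z-C[2])/d[2]
for n in("scene","top"):
  for q in("webcam","board","glue","drawer"):
    for d in ctrl.look_for(n,q)[:2]:
      b=d["bbox"]; print(n,q,np.round(b),round(d["confidence"],2),W2S(back(n,((b[0]+b[2])/2,(b[1]+b[3])/2),.04)).round(3))
E
```

```text
t 11.0 TCP_s [0.0047 0.0928 0.3159] op 0.0 F_s [0.5 0.3 0.1]
axes_s(cols)
 [[ 0.    -1.     0.001]
 [-1.    -0.     0.002]
 [-0.002 -0.001 -1.   ]]
q [-0.36 -0.01  1.79  0.    1.37 -0.53]
scene webcam [243. 243. 271. 276.] 0.6 [-0.136 -0.139  0.04 ]
scene webcam [220. 146. 407. 241.] 0.21 [0.034 0.062 0.04 ]
scene board [230. 128. 256. 160.] 0.56 [-0.183  0.265  0.04 ]
scene glue [151. 189. 173. 213.] 0.64 [-0.421  0.069  0.04 ]
scene glue [218. 196. 295. 241.] 0.49 [-0.137 -0.011  0.04 ]
scene drawer [216. 195. 297. 241.] 0.97 [-0.138 -0.009  0.04 ]
top webcam [364. 128. 385. 155.] 0.66 [-0.135 -0.144  0.04 ]
top board [404. 261. 440. 305.] 0.95 [-0.183  0.302  0.04 ]
top board [267. 125. 301. 158.] 0.24 [ 0.139 -0.196  0.04 ]
top glue [472. 181. 490. 196.] 0.74 [-0.423  0.063  0.04 ]
top glue [196. 263. 233. 297.] 0.51 [0.413 0.179 0.04 ]
top drawer [367. 160. 418. 202.] 0.83 [-0.163 -0.012  0.04 ]
```

View pics/a6.png

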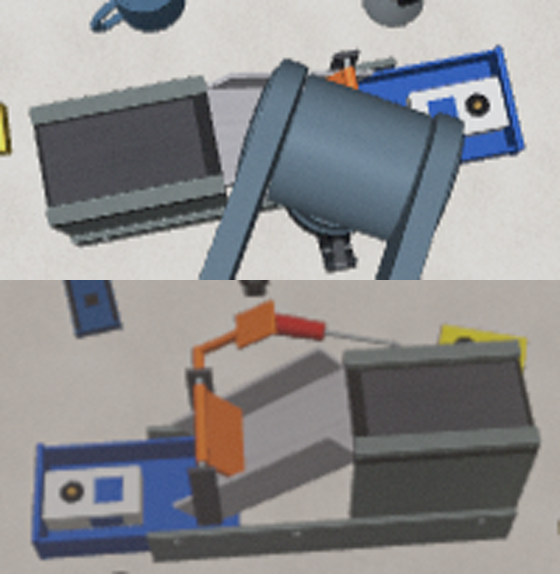

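The flap is shut again and the module is still in the drawer. The webcam (station y -0.14) and glue (station x -0.42) are clear of the approach. Moving in front of the drawer.

Request:
move_arm(rows="1.16 3.63 0 0 0 0 0;1.16 3.63 0 0 0 0 0;1.16 3.63 0 0 0 0 0;1.16 3.63 0 0 0 0 0;1.16 3.63 0 0 0 0 0;1.16 3.63 0 0 0 0 0;1.16 3.63 0 0 0 0 0;1.16 3.63 0 0 0 0 0;0 0 3.5 0 0 0 0;0 0 3.5 0 0 0 0;0 0 3.5 0 0 0 0;0 0 3.5 0 0 0 0;0 0 3.5 0 0 0 0;0 0 3.4 0 0 0 0;0 0 0 0 0 0 0")

```text
time_s: 12.9
eef_pos: [0.6297, -0.3263, 0.1012]
eef_rot: [-0.004, 0.996, 0.086, -0.004]
wrist_force: [-0.4, -0.4, -0.9]
opening: -0.001
```

```bash
sed -i 's/235,145,435,245/285,145,485,245/;s/210,140,410,245/180,140,380,245/' pic.py; python3 pic.py a7
```

```text
t 13.0 TCP_s [-0.2858 -0.0003  0.1076] op 0.0 F_s [-0.6  0.6  0.4]
axes_s(cols)
 [[ 0.    -1.     0.001]
 [-1.    -0.     0.001]
 [-0.001 -0.001 -1.   ]]
q [-0.64  0.68  1.33  0.    1.13 -0.82]
```

View pics/a7.png

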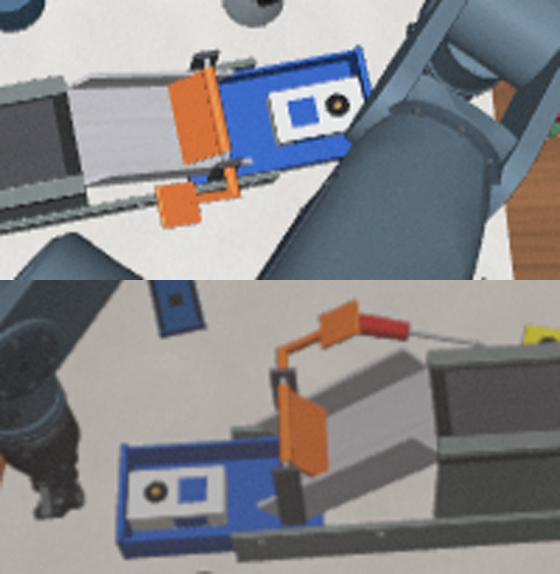

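Request:
move_arm(rows="0 -1 0.3 0 0 0 0;0 -1 0 0 0 0 0;0 -1 0 0 0 0 0;0 -1 0 0 0 0 0;0 -1 0 0 0 0 0;0 -1 0 0 0 0 0;0 -1 0 0 0 0 0;0 -1 0 0 0 0 0;0 -1 0 0 0 0 0;0 -1 0 0 0 0 0;0 -1 0 0 0 0 0;0 -1 0 0 0 0 0;0 -1 0 0 0 0 0")

```text
time_s: 14.3
eef_pos: [0.6104, -0.1997, 0.1048]
eef_rot: [-0.0, 0.996, 0.086, -0.0]
wrist_force: [0.6, -1.7, 0.4]
opening: 0.003
```

```bash
python3 pic.py a8
```

```text
t 14.4 TCP_s [-0.1539 -0.0003  0.1045] op 0.0 F_s [ 0.7 -0.3 -0.3]
axes_s(cols)
 [[ 0.002 -1.     0.002]
 [-1.    -0.002  0.001]
 [-0.001 -0.002 -1.   ]]
q [-0.5   0.56  1.55  0.    1.04 -0.67]
```

View pics/a8.png

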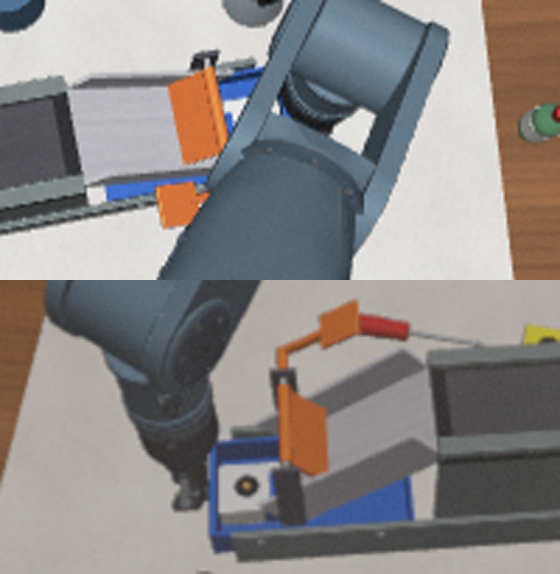

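The drawer follows and is nearly home. I'll push through the detent slowly.

Request:
move_arm(rows="0 -0.4 0 0 0 0 0;0 -0.4 0 0 0 0 0;0 -0.4 0 0 0 0 0;0 -0.3 0 0 0 0 0;0 -0.3 0 0 0 0 0;0 0 0 0 0 0 0")

```text
time_s: 15.0
eef_pos: [0.6074, -0.1826, 0.105]
eef_rot: [-0.0, 0.996, 0.086, 0.0]
wrist_force: [0.7, -2.3, -0.4]
opening: -0.001
```

```bash
python3 pic.py a9
```

```text
t 15.1 TCP_s [-0.1378 -0.0005  0.1049] op -0.0 F_s [-0.8 -0.3  1. ]
axes_s(cols)
 [[ 0. -1.  0.]
 [-1. -0.  0.]
 [-0. -0. -1.]]
q [-0.48  0.54  1.57  0.    1.03 -0.65]
```

View pics/a9.png

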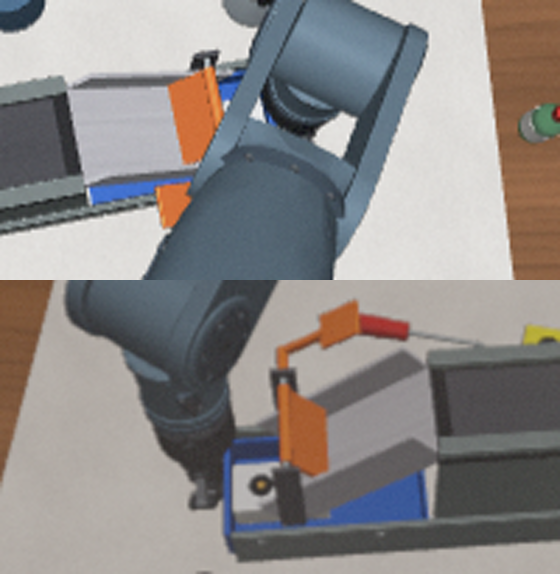

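Request:
move_arm(rows="0 -0.3 0 0 0 0 0;0 -0.3 0 0 0 0 0;0 -0.3 0 0 0 0 0")

```text
time_s: 15.4
eef_pos: [0.607, -0.1782, 0.1057]
eef_rot: [0.005, 0.996, 0.087, 0.002]
wrist_force: [1.7, -25.7, -7.4]
opening: -0.002
```

```bash
python3 pic.py b1
python3 - <<'E'
from st import *
for d in(0,.01,.02):
  for y in(.058,-.058): print(d,y,((proj("scene",S2W(p,(-.125-d,y,.056)))[0]-[180,140])*2.8+[0,280]).round())
E
```

```text
t 15.5 TCP_s [-0.1335 -0.0008  0.1059] op -0.0 F_s [-18.9   1.3  -4.4]
axes_s(cols)
 [[ 0.    -1.    -0.009]
 [-1.    -0.    -0.003]
 [ 0.003  0.009 -1.   ]]
q [-0.47  0.53  1.58 -0.01  1.02 -0.64]
0 0.058 [225. 434.]
0 -0.058 [224. 533.]
0.01 0.058 [215. 435.]
0.01 -0.058 [215. 533.]
0.02 0.058 [206. 435.]
0.02 -0.058 [205. 534.]
```

View pics/b1.png

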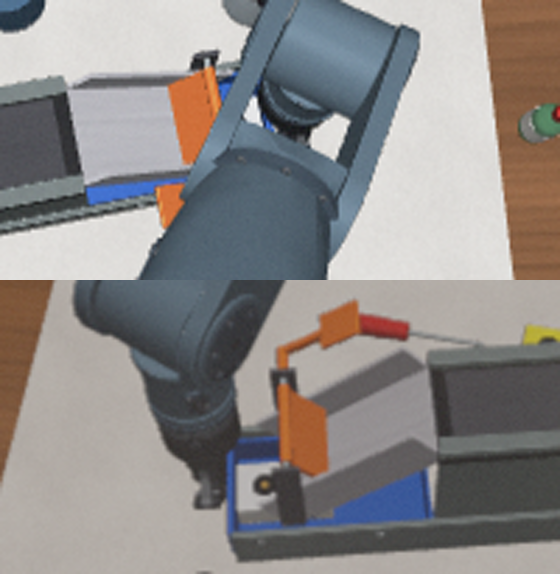

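The force rose to about 25 N and the front sits at its computed home pixel (225), so the drawer is at its stop. Backing off.

Request:
move_arm(rows="0 0.5 0 0 0 0 0;0 1 0 0 0 0 0;0 2 0 0 0 0 0;0 3 0 0 0 0 0;0 3 0 0 0 0 0;0 3 0 0 0 0 0;0 0 -3 0 0 0 0;0 0 -3 0 0 0 0;0 0 -3 0 0 0 0;0 2 -3 0 0 0 0;0 2 -3 0 0 0 0;0 2 0 0 0 0 0;0 0 0 0 0 0 0;0 0 0 0 0 0 0")

```text
time_s: 16.9
eef_pos: [0.6372, -0.3566, 0.2539]
eef_rot: [-0.001, 0.996, 0.086, -0.001]
wrist_force: [-0.2, 0.5, -0.5]
opening: 0.001
```

```bash
python3 pic.py b2
```

```text
t 17.0 TCP_s [-3.132e-01 -2.000e-04  2.534e-01] op 0.0 F_s [-0.1  0.2  0.5]
axes_s(cols)
 [[ 0.001 -1.     0.002]
 [-1.    -0.001  0.002]
 [-0.002 -0.002 -1.   ]]
q [-0.67  0.56  1.21  0.    1.38 -0.84]
```

View pics/b2.png

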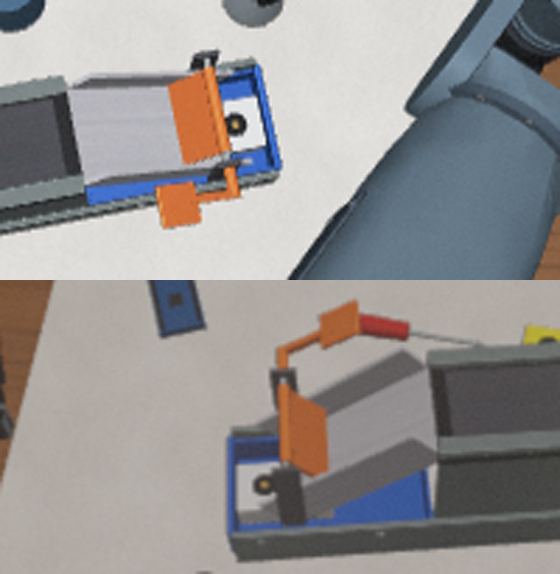

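The drawer stayed home after release (front at about (228,435), computed (225,434)). The module is inside and the flap is shut.

```bash
python3 -c "
from bench import ctrl
print(ctrl.hand_in())"
```

```text
the job is handed in; nothing more can be done
None
```

I pushed the white module off the plate and it came to rest against the shut flap. I then pressed the paddle and held it until the module lay flat in the drawer. After lifting off so the flap swung shut, I pushed the drawer home until the force rose to about 25 N at its stop. The job was handed in at about 17 s of the 48 s allowed; no verdict was reported.

After backing the arm clear, the last pictures showed:
- **Drawer:** its front was within about 1 pixel (roughly 3 mm) of the home position I computed. I could not measure to the 4 mm tolerance more finely than that, but the drawer stayed put after release.
- **Flap and module:** the flap was shut and the module was in the tray.
- **Arm:** it touched nothing, with wrist force near 0.
- **Bystanders:** none was touched as far as I could see, but I did not measure them again at the end.

No check failed. The only disagreement was the 1–1.5 pixel leftover error in fitting the station's position.

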